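# Close and latch the split concrete mould

## Task

Close the open split mould and lock it: slide its loose half in against the rubber seal so that the latch can reach, hook the claw of the draw latch over the brass keeper bar, then swing the red lever all the way down past centre so that it stays down and clamps the two halves tight. Leave the other things on the bench where they are.

Things in the scene. Friction and masses are not known exactly. Their poses are not given: they have to be found in the camera images.
- mould: Blue split mould, fixed. Origin: on its underside; base plate x -145..105, y +/-155, 12 mm thick. z up, y = closing direction: fixed half on the +y side of the seam (y = 0), loose half on the -y side. Halves z 12..62 mm, trough along x (+/-65), outer walls at y +/-40 when shut. At the -x end solid ears (x -115..-65, y to +/-62, top z 62) carry the latch, in the plane x = -92.5 mm
- loose_half (a joint): Opening of the loose half (m), growing towards the mould's -y; 0.028 to 0.045 at the start. Slides with 2.5 N friction and stays where left. Below 0.0045 the rubber seal pushes back, 3.5 N per mm; let go, it springs back to about 0.004. Latched it reads about 0.000; stop at -0.0018. The claw reaches past the keeper only when it reads below about 0.012
- push_face (a point): Point on the loose half's outer (-y) wall face, 40 mm to the +x side of the mould's middle, at z = 45 mm; the wall is plain and 50 mm tall (z 12 to 62 mm). Pushing here in the mould's +y direction keeps a gripper clear of the latch. Axes as the mould's
- latch_lever (a joint): Lever angle (rad) about the lever pivot, axis the mould's x: 0 = closed, flat, pointing along the mould's +y; grows as it rises up and over towards -y (1.57 upright, stop 1.90). Start 1.62 to 1.85; 0.05 N m of friction holds it where left. With the claw hooked it takes up to about 0.2 N m (2 N at the grip); below about 0.35 it is past centre and the seal pulls it on to 0
- latch_claw (a joint): Angle of the claw against the lever (rad), about the link pin. latch_lever + latch_claw = the claw's own tilt: 0 = level, pointing along the mould's -y; positive = tab lower than the pin; -1.1 to -1.5 at the start: standing nearly upright just on the -y side of the lever, tab on top (up to z 240 mm), held by friction. Nearer level it sinks by its own weight
- lever_pivot (a point): The lever's fixed pivot: 86 mm above the mould's underside, at x = -92.5, y = +35 mm in the mould
- lever_grip (a point): Centre of the red plastic part of the lever, 90 mm from the pivot along the lever and 3 mm to its upper side as it lies closed, the side that faces -y when upright (grip 20 mm wide, 10 mm thick, 55 mm long; lever ends 110 mm from the pivot). Push here
- link_pin (a point): Axis of the pin that joins the claw link to the lever, 22 mm from the lever pivot, 0.3 rad behind the lever's direction (at latch_lever = t it lies at angle t - 0.3 above the mould's +y direction)
- claw_tab (a point): Centre of the yellow grip tab at the free end of the claw (30 mm wide along the mould's x, 28 mm long, 5 mm thick), 121 mm from the link pin along the claw and 7.5 mm to its upper side. Can be pinched across its 30 mm width from above, upright or level
- claw_tooth (a point): Lower tip of the claw's hooked tooth (22 mm wide, 6 mm thick, 10 mm deep below the cross plate), 97.5 mm from the link pin along the claw and 8.5 mm to its lower side. When hooked it lies on the -y side of the keeper bar and below its centre (level claw: about 6 mm beyond and 9 mm below)
- keeper (a point): Centre of the brass keeper bar on the loose half's ear: 8 mm diameter, 20 mm long along the mould's x, 79.5 mm above the mould's underside (17 mm above the ear), at mould x = -92.5, y = -35 mm less the loose half's opening; the bar centre lies 91 mm from the link pin when hooked and tight. Axes as the mould's
- cube_big: Bystander: grey concrete cube, 100 mm, origin under its centre
- prism: Bystander: grey concrete bar 160 x 40 x 40 mm, origin under its centre
- tub: Bystander: white plastic tub 200 x 150 x 85 mm, origin under its centre
- oil_jar: Bystander: amber jar with green cap, 64 mm wide, 90 mm tall, origin under its centre
- brush: Bystander: paint brush 170 mm long, lying by the mould's -x edge, origin under its middle
- trowel: Bystander: wooden-handled flat trowel 240 mm long, lying on the bench beyond the mould's -y edge, origin under its middle
- weight: Bystander: brass weight, 44 mm wide, 35 mm tall, standing on the mould's base plate in the +x +y corner, origin under its centre

How it is judged (in metres and radians):
On the way, in this order (a step that is already met when the one before it is completed fails the run):
1. the loose half is slid in until the latch can reach (opening below 14 mm) (value of joint loose_half below 0.014 m), for 0.2 s.
2. the claw is hooked over the keeper: its tooth is behind the bar (2 to 30 mm beyond its centre) and at least 3 mm below the bar's centre (y of claw_tooth in the frame of keeper between -0.03 and -0.002 m and z of claw_tooth in the frame of keeper below -0.003 m), for 0.2 s.
3. the lever is swung down over centre with the claw holding (value of joint latch_lever below 0.12 rad and value of joint loose_half below 0.0022 m), for 0.2 s.
At the end, for the whole second after the job is handed in: The lever lies down past centre (within 0.12 rad of closed), the claw is hooked on the keeper bar (tooth tip 2 to 12 mm behind the bar's centre and at least 3 mm below it), and the latch alone holds the loose half tight on the seal (opening under 2.2 mm); no bystander has moved more than 30 mm (all of step 3 and y of claw_tooth in the frame of keeper between -0.012 and -0.002 m and z of claw_tooth in the frame of keeper below -0.003 m); the robot touches nothing.
It fails at once if a bystander is shifted by more than 30 mm (distance of any of cube_big, prism, tub, oil_jar, brush, trowel, weight from where it was at the start of the episode above 0.03 m).
It also fails if it takes over 67 s, if anything falls off the work surface, if the arm or the gripper's body presses on something with over 40 N, if the wrist force passes 120 N, or if a joint passes its speed limit or range.

## Robot

A 6-joint arm with a two-finger parallel gripper is mounted at the origin on the work surface. World frame = base frame: x ahead of the robot, y to its left, z up, the work surface at z = 0. Lengths are in mm, angles in degrees, forces in N, time in s.
With the tool pointing down it reaches from about 350 to 850 mm from the base axis. Payload 8.1 kg.
Tool frame: the origin (TCP) lies midway between the tips of the shut fingers; the grasp point (between the pads) lies 19 mm behind it (r.grip_point_offset is the distance from the TCP to the grasp point, in mm); z points along the fingers, y is the line along which they close (so a half turn about z gives the same grasp; the last joint's range is limited). The gripper opens to 85 mm and grips with 20 to 120 N. Pads are 22 mm wide; open, the fingers measure 114 mm over their backs; the gripper's body (76 mm by 85 mm) begins 54 mm behind the grasp point. The pads swing forward as they close: fully open they stand 13 mm farther back than shut.
Start: joints at [-80.065, 7.471, 85.268, -0, 87.261, -4.893], TCP at [153.573, -580.018, 231.292] pointing down, gripper open.
Joint ranges: [-169.43, 169.43], [-51.17, 129.36], [1.28, 143.12], [-76.62, 256.62], [0, 156.53], [-152.29, 152.29]. Speed limits (degrees/s): [136.94, 136.94, 159.86, 180, 180, 180].

## Interface

Orientations are given as [roll, pitch, yaw] about the fixed x, y, z axes, in that order (R = Rz(yaw) Ry(pitch) Rx(roll)).
In Python, from bench import r gives the robot as it stands.
- The arm moves only by the shell command python3 -m inch 'ROWS' [FORCE]. ROWS is JSON, one flat list of numbers, 7 for each row, row after row: the shift along the world's x, y, z in m, then the turn, a rotation vector about the world's x, y, z in degrees, then the closure in counts, from 0 (fully open) to 255 (shut). A call has 1 to 10 rows; each row shifts and turns the commanded pose from where the row before left it; what a row does not reach is not made up. A row lasts 1/10 s, in which the tool goes at most 50 mm and 8.59 degrees, less where a joint would pass 70% of its speed; a pose out of reach is approached as far as the arm can. A call with a gripper value outside its range is refused whole. The fingers move at their own pace and stop on an object; FORCE is the grip in N (left out, the last holds). Time passes only in rows, so rows that do not move let the fingers close. It gives the time, the measured TCP pose, the force and the opening at its end, in the units of the state.
- r.sense(): the state, without advancing time (a new reading comes with each control period).
- r.snapshot(name): name is "scene" or "top"; returns (picture, depth): 420x560x3 uint8, red, green, blue; 420x560 float32, mm along the optical axis (not along the pixel's ray), 0 where there is no reading.
- r.get_calibration(name): a dict with "fovy" (degrees; the focal length in pixels is half the picture's height over the tangent of half this angle, whatever the lens; pixels are square), "cx", "cy" (the principal point, pixels), "position" and "rotation" of the camera in the world. Camera axes: x right, y up, looking along -z (the intrinsics and any distortion apply to the point x, -y, -z); pixel columns grow to the right and rows downward; lengths in mm; the calibration is good to about 2 mm. A picture is of the moment at which its call begins. get_calibration takes no time and is no camera call.
- r.hand_in(): hands the job in, once; it reports no verdict.
The state is a dict: "time": time; "joint_pos": joint angles; "qd": joint speeds; "joint_efforts": joint torques, N m; "tool_pos": TCP position; "tcp_rot": TCP orientation; "ft_force": force on the tool from outside, world axes, zero at the start; "wrist_torque": the same for the moment, N m; "finger_gap": finger opening in mm.
Only numpy, scipy, OpenCV 4.12 (cv2) and the standard library are available. Lean on these libraries where they do the work, as an engineer would, in place of code of your own. Each camera call takes 0.05 s, during which the arm holds its last target. There are 200 camera calls.

## Working session

There is one attempt and no reset: what is moved stays moved. The work goes in short steps, Python scripts to look and compute and a shell command to move; the robot and the scene stay as the last step left them, time stands still between calls to the robot, and variables do not carry over. Pictures are saved under pics/ and viewed, on a budget of 10 in all, crops included, one or two more only if the job needs it, and the job is handed in when it is done.

```bash
ls; mkdir -p pics; python3 - <<'E'
from bench import r
import cv2,numpy as np
for n in("scene","top"):
    p,d=r.snapshot(n); np.savez(f"{n}0.npz",p=p,d=d); cv2.imwrite(f"pics/{n}0.png",p[:,:,::-1]); c=r.get_calibration(n); print(n,c)
print(r.sense(),r.grip_point_offset)
E
```

```text
pics
scene {'fovy': 55.807161517799145, 'cx': 272.0596935391777, 'cy': 208.66764638204918, 'position': array([1071.56068691, -289.80062271,  863.14405971]), 'rotation': array([37.64272935,  0.67418247, 64.284989  ])}
top {'fovy': 46.774247029608134, 'cx': 283.83690922043604, 'cy': 206.7926531076555, 'position': array([ 429.48888821,   -4.33388266, 1278.91239705]), 'rotation': array([  3.30637065,  -0.9248438 , -90.82258899])}
{'time': 0.1, 'joint_pos': array([-8.00652890e+01,  7.51300575e+00,  8.53233826e+01,  3.61579319e-04,
        8.72635534e+01, -4.89310159e+00]), 'qd': array([ 0.05810544, -0.00382654, -0.22208626, -0.07635008,  0.0694014 ,
        0.05718347]), 'joint_efforts': array([ 9.85862862e-04, -5.70952427e+01, -5.01940799e+01, -1.29947944e-04,
        8.08407407e-03,  8.25536802e-06]), 'tool_pos': array([ 153.48383755, -579.507564  ,  230.3228734 ]), 'tcp_rot': array([-1.79900453e+02, -8.88454869e-03,  1.48277873e+01]), 'ft_force': array([-0.62521942, -0.72933804, -0.46338954]), 'wrist_torque': array([ 0.07360304,  0.00677415, -0.0478018 ]), 'finger_gap': 85.34803915456911} 18.700000000000003
```

View pics/scene0.png

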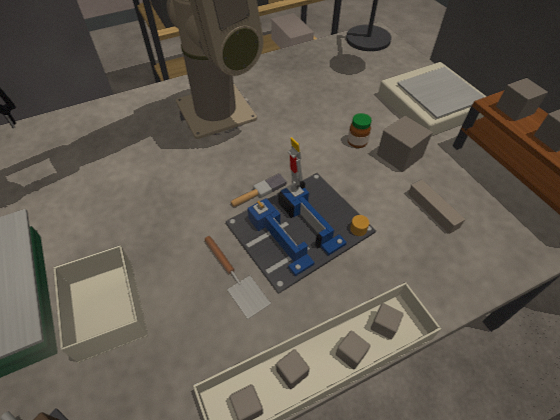

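View pics/top0.png

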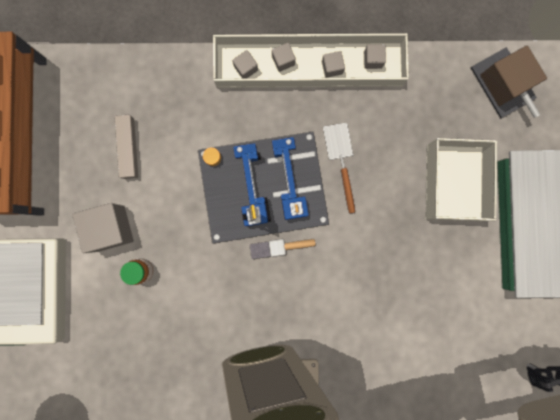

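Scene: the mould is centred near (300,230), with the latch (lever and claw upright) at (295,160). Top: the plate is around (264,188), the latch at (254,213), the keeper at (296,208), the brush at (280,248) and the trowel at (342,165). Mould +x runs roughly along world +x.

```bash
cat > h.py <<'E'
import numpy as np,cv2
from scipy.spatial.transform import Rotation as R
from bench import r
def cam(n):
    c=r.get_calibration(n); f=210/np.tan(np.radians(c["fovy"]/2))
    return f,c["cx"],c["cy"],np.array(c["position"]),R.from_euler("xyz",c["rotation"],degrees=True).as_matrix()
def ray(n,u,v):
    f,cx,cy,p,M=cam(n); u=np.asarray(u,float);v=np.asarray(v,float)
    return p,np.stack([(u-cx)/f,-(v-cy)/f,-np.ones_like(u)],-1)@M.T
def plane(n,u,v,z):
    p,d=ray(n,u,v); return p+d*((z-p[2])/d[...,2])[...,None]
def cloud(n,D):
    v,u=np.mgrid[:420,:560]; p,d=ray(n,u,v); return p+d*D[...,None]
def project(n,X):
    f,cx,cy,p,M=cam(n); q=(np.atleast_2d(X)-p)@M; return np.c_[cx-f*q[:,0]/q[:,2],cy+f*q[:,1]/q[:,2]]
def shot(n,name=None):
    p,d=r.snapshot(n)
    if name: cv2.imwrite(f"pics/{name}.png",p[:,:,::-1])
    return p,d
def tri(a,b): # two-view rays (n,u,v)
    p1,d1=ray(*a);p2,d2=ray(*b); s=np.linalg.lstsq(np.c_[d1,-d2],p2-p1,rcond=None)[0]
    A=p1+d1*s[0];B=p2+d2*s[1]; return (A+B)/2,np.linalg.norm(A-B)
E
python3 - <<'E'
from h import *
for n in("top","scene"):
    z=np.load(n+"0.npz");p,d=z["p"],z["d"];P=cloud(n,d)
    hsv=cv2.cvtColor(p,cv2.COLOR_RGB2HSV)
    print(n,"bench z",np.median(P[230:330,170:200,2]) if n=="top" else np.median(P[200:240,40:120,2]))
    m=(P[...,2]>7)&(d>0)&(P[...,0]>300)&(P[...,0]<800)&(abs(P[...,1])<350)
    m2=((hsv[...,2]<75)&(hsv[...,1]<90)&(P[...,2]<22)&(P[...,2]>4)|((hsv[...,0]>100)&(hsv[...,0]<125)&(hsv[...,1]>120)))&m
    m2=cv2.morphologyEx(m2.astype(np.uint8),cv2.MORPH_OPEN,np.ones((3,3)))
    cs,_=cv2.findContours(m2,0,2);c=max(cs,key=cv2.contourArea)
    sel=np.zeros_like(m2);cv2.drawContours(sel,[c],-1,1,-1)
    # plate: points near z=12 within contour
    Q=P[(sel>0)&(P[...,2]<25)];rc=cv2.minAreaRect(Q[:,:2].astype(np.float32));print("plate",rc,np.median(Q[:,2]),cv2.boxPoints(rc).round(1).tolist(),cv2.boundingRect(c))
    for nm,(a,b,s,vv) in dict(blue=(100,125,120,40),yellow=(18,35,120,120),red=(0,6,150,90)).items():
        k=((hsv[...,0]>=a)&(hsv[...,0]<=b)&(hsv[...,1]>s)&(hsv[...,2]>vv)&(P[...,0]>250)&(P[...,0]<800)&(abs(P[...,1])<250)).astype(np.uint8)
        N,L,S,C=cv2.connectedComponentsWithStats(k)
        for i in range(1,N):
            if S[i,4]>=8: print(nm,S[i].tolist(),C[i].round(1),np.median(P[L==i],0).round(1),P[L==i][:,2].max().round(1))
E
```

```text
top bench z 0.5634268080618767
plate ((572.0480346679688, -43.81602478027344), (218.45587158203125, 57.120113372802734), 10.019632339477539) 13.441703352447348 [[459.5, -34.70000076293945], [469.5, -90.9000015258789], [684.5999755859375, -52.900001525878906], [674.5999755859375, 3.299999952316284]] (273, 139, 36, 84)
blue [272, 138, 36, 82, 819] [288.6 178.4] [561.7 -36.9  60.9] 1278.9
blue [234, 144, 34, 80, 677] [251.6 177.3] [586.3  58.6  60.7] 1278.9
blue [242, 206, 7, 8, 34] [244.1 209.1] [495.4  74.8  63.4] 85.0
blue [244, 220, 5, 6, 22] [245.5 222.7] [460.2  71.5  62.8] 66.0
yellow [204, 148, 16, 17, 200] [211.2 155.9] [632.7 158.4  47.4] 1278.9
yellow [251, 205, 5, 14, 45] [252.9 211.7] [479.1  44.1 240.7] 245.9
scene bench z 0.5927573974866505
plate ((558.0834350585938, 25.912063598632812), (251.01055908203125, 307.5346984863281), 8.219291687011719) 12.029488389666653 [[411.8999938964844, 160.1999969482422], [455.8999938964844, -144.1999969482422], [704.2999877929688, -108.30000305175781], [660.2999877929688, 196.0]] (229, 177, 146, 113)
blue [281, 188, 65, 67, 871] [315.8 221.5] [606.1  57.7  59.1] 66.7
blue [248, 199, 66, 77, 1277] [282.8 237.5] [594.8 -40.9  51.6] 76.9
yellow [291, 137, 8, 9, 19] [294.6 141.1] [484.1  42.6 241.3] 243.4
yellow [258, 202, 5, 4, 11] [260.  203.6] [497.  -56.6  82.4] 83.8
yellow [352, 215, 17, 14, 183] [360.3 221.6] [635.8 157.2  46.8] 50.7
```

```bash
python3 - <<'E'
import cv2
a=cv2.imread("pics/scene0.png")[120:290,210:390];b=cv2.imread("pics/top0.png")[125:270,190:360]
a=cv2.resize(a,(400,378),interpolation=2);b=cv2.resize(b,(400,341),interpolation=2)
b=cv2.copyMakeBorder(b,0,37,0,0,0);cv2.imwrite("pics/crop0.png",cv2.hconcat([a,b]))
E
```

```text
(no output)
```

View pics/crop0.png

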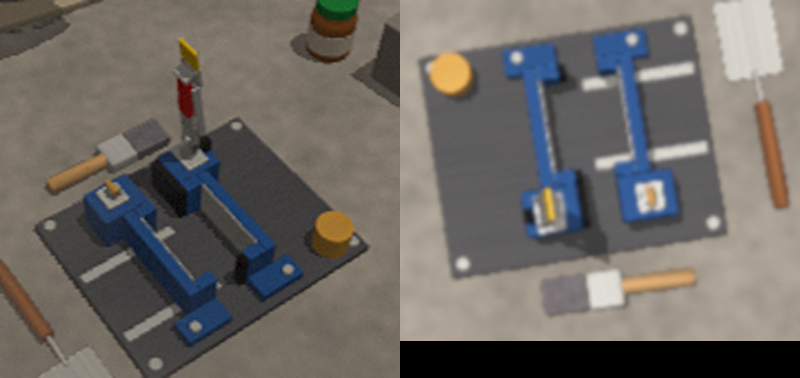

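Crops: the claw and lever stand upright over the fixed ear, and the keeper is on the loose ear. Plate fit: 251 x 307.5 mm (expected 250 x 310), yaw 8.2°. The keeper's mould x comes out at −92.3, which matches. Next I'll measure the lever and tab.

```bash
cat >> h.py <<'E'
O=np.array([577.9,28.8,0.]);Y=np.radians(8.2);MR=np.array([[np.cos(Y),-np.sin(Y),0],[np.sin(Y),np.cos(Y),0],[0,0,1]])
def toM(X): return (np.asarray(X)-O)@MR
def toW(X): return np.asarray(X)@MR.T+O
E
python3 - <<'E'
from h import *
for n in("top","scene"):
    z=np.load(n+"0.npz");p,d=z["p"],z["d"];P=cloud(n,d);hsv=cv2.cvtColor(p,cv2.COLOR_RGB2HSV);H=hsv[...,0]
    M=toM(P); near=(abs(M[...,0]+92)<25)&(d>0)
    for nm,k in dict(red=((H<8)|(H>172))&(hsv[...,1]>140)&(M[...,2]>90),tab=(H>18)&(H<35)&(hsv[...,1]>110)&(M[...,2]>180),keep=(H>10)&(H<30)&(hsv[...,1]>80)&(M[...,2]>70)&(M[...,2]<95)&(M[...,1]<-50)).items():
        q=M[near&k]
        if len(q): print(n,nm,len(q),"med",np.median(q,0).round(1),"min",np.percentile(q,5,axis=0).round(1),"max",np.percentile(q,95,axis=0).round(1))
    wall=(H>100)&(H<125)&(hsv[...,1]>120)&(M[...,2]>58)&(M[...,2]<66)&(M[...,0]>-50)&(M[...,0]<50)&(M[...,1]<-20)
    q=M[wall]; print("wall top y",np.percentile(q[:,1],[3,50,97]).round(1))
    if n=="top":
        w=((hsv[...,1]<40)&(hsv[...,2]>140)).astype(np.uint8); N,L,S,C=cv2.connectedComponentsWithStats(w)
        for i in range(1,N):
            if 5<S[i,4]<60:
                m=toM(plane(n,C[i][0],C[i][1],14)); 
                if abs(m[0]+20)<130 and abs(m[1])<160: print("screw",m.round(1))
print(toW([40,-115,0]),toW([40,-46,0]))
E
```

```text
top tab 48 med [-94.7  29.3 240.5] min [-106.8   26.7  208.4] max [-82.4  33.1 245.1]
top keep 18 med [-92.8 -71.4  81.9] min [-101.6  -74.1   80.3] max [-86.7 -68.6  86.3]
wall top y [-74.6 -69.  -63.6]
screw [  90.1 -137.1   14. ]
screw [ 85.7 -81.4  14. ]
screw [85.6 48.6 14. ]
screw [ 90.9 148.   14. ]
screw [ 43.  -32.7  14. ]
screw [-81.9  25.5  14. ]
screw [-130.4 -137.8   14. ]
screw [-131.9  141.8   14. ]
scene red 87 med [-87.8  23.6 169.7] min [-100.5   20.7  145.4] max [-83.   29.1 193.3]
scene tab 71 med [-91.3  27.8 231.3] min [-105.8   25.9  217.1] max [-79.5  30.4 242.7]
scene keep 27 med [-91.9 -73.6  82.2] min [-102.   -76.4   76.8] max [-82.9 -69.4  83.7]
wall top y [-76.8 -71.3 -64.3]
[633.89337661 -79.31910921   0.        ] [624.05198019 -11.02454927   0.        ]
```

```bash
python3 -m inch '[0.02,0.03,0.01,0,0,-3,255, 0.03,0.03,0,0,0,-3.6,255, 0.03,0.03,0,0,0,0,255, 0.03,0.03,0,0,0,0,255, 0.03,0.03,0,0,0,0,255, 0.03,0.03,0,0,0,0,255, 0.03,0.03,0,0,0,0,255, 0.03,0.03,0,0,0,0,255, 0.03,0.03,0,0,0,0,255, 0.03,0.03,0,0,0,0,255]' 40
```

```text
time: 1.1
tool_pos: [444.4, -278.5, 241.0]
tcp_rot: [-180.0, 0.0, 8.2]
ft_force: [1.2, -0.2, 1.4]
finger_gap: 0.4
```

```bash
python3 -m inch '[0.03,0.03,0,0,0,0,255, 0.03,0.03,0,0,0,0,255, 0.03,0.03,0,0,0,0,255, 0.03,0.03,0,0,0,0,255, 0.03,0.03,-0.02,0,0,0,255, 0.03,0.03,-0.04,0,0,0,255, 0.011,0.009,-0.04,0,0,0,255, 0,0,-0.04,0,0,0,255, 0,0,-0.04,0,0,0,255, 0,0,-0.021,0,0,0,255]'
```

```text
time: 2.1
tool_pos: [627.2, -94.2, 40.6]
tcp_rot: [-179.9, 0.4, 8.3]
ft_force: [-0.5, -0.6, -0.8]
finger_gap: -0.2
```

```bash
python3 -m inch '[-0.0014,0.0099,0,0,0,0,255, -0.0014,0.0099,0,0,0,0,255, -0.0014,0.0099,0,0,0,0,255, -0.0014,0.0099,0,0,0,0,255]'
```

```text
time: 2.5
tool_pos: [626.2, -54.9, 48.5]
tcp_rot: [179.9, -0.2, 8.3]
ft_force: [3.8, -13.8, 0.8]
finger_gap: -0.2
```

```bash
python3 -m inch '[0,0,-0.005,0,0,0,255, -0.0007,0.005,0,0,0,0,255, -0.0007,0.005,0,0,0,0,255, -0.0007,0.005,0,0,0,0,255, -0.0007,0.005,0,0,0,0,255, 0,0,0,0,0,0,255]'; python3 - <<'E'
from h import *
s=r.sense();print(toM(s["tool_pos"]))
p,d=shot("scene","s1");M=toM(cloud("scene",d));hsv=cv2.cvtColor(p,cv2.COLOR_RGB2HSV);H=hsv[...,0]
q=M[(H>10)&(H<30)&(hsv[...,1]>80)&(abs(M[...,2]-82)<9)&(M[...,1]<-30)&(abs(M[...,0]+92)<16)]
print(len(q),np.median(q,0))
E
```

```text
time: 3.1
tool_pos: [621.8, -34.9, 41.0]
tcp_rot: [-180.0, 0.0, 8.2]
ft_force: [-0.1, -0.2, -0.0]
finger_gap: -0.2
[ 34.32916563 -69.25609504  40.98935856]
25 [-92.40476981 -52.04192473  82.34762766]
```

```bash
python3 -m inch '[-0.0007,0.005,0,0,0,0,255, -0.0007,0.004,0,0,0,0,255, -0.0003,0.002,0,0,0,0,255, 0,0,0,0,0,0,255, 0,0,0,0,0,0,255]'; python3 - <<'E'
from h import *
s=r.sense();print(toM(s["tool_pos"]))
p,d=shot("scene","s2");M=toM(cloud("scene",d));hsv=cv2.cvtColor(p,cv2.COLOR_RGB2HSV);H=hsv[...,0]
q=M[(H>10)&(H<30)&(hsv[...,1]>80)&(abs(M[...,2]-82)<9)&(M[...,1]<-30)&(abs(M[...,0]+92)<16)]
print(len(q),np.median(q,0))
E
```

```text
time: 3.65
tool_pos: [620.0, -24.3, 40.9]
tcp_rot: [-180.0, 0.0, 8.2]
ft_force: [-0.0, -0.2, -0.7]
finger_gap: 0.1
[ 34.14486663 -58.53131464  40.86368014]
21 [-90.75944203 -41.42692215  82.10949954]
```

```bash
python3 -m inch '[0.0022,-0.015,0,0,0,0,255, 0.0022,-0.015,0,0,0,0,255, 0,0,0.04,0,0,0,255, 0,0,0.045,0,0,0,255, 0,0,0.045,0,0,0,255, 0,0,0.045,0,0,0,255, 0,0,0.045,0,0,0,255, 0,0,0.04,0,0,0,255, -0.02,0.02,0,0,0,0,255, -0.03,0.03,0,0,0,0,255]' && python3 -m inch '[-0.03,0.03,0,0,0,0,255, -0.03,0.025,0,0,0,0,255, -0.025,0.02,0,0,0,0,255, -0.012,0.009,0,0,0,0,255, 0,0,0,0,0,0,255,0,0,0,0,0,0,255]'; python3 -c "
from h import *
print(toM(r.sense()['tool_pos']))"
```

```text
time: 4.7
tool_pos: [575.9, -7.0, 303.1]
tcp_rot: [179.9, -0.2, 8.0]
ft_force: [-1.4, 0.7, -0.8]
finger_gap: -0.2
time: 5.3
tool_pos: [478.4, 78.4, 301.3]
tcp_rot: [180.0, -0.1, 8.2]
ft_force: [0.3, -0.7, 0.6]
finger_gap: -0.0
[-91.43392745  63.29070258 301.27393651]
```

```bash
python3 -m inch '[0,0,-0.03,0,0,0,255, 0,0,-0.03,0,0,0,255, 0,0,-0.02,0,0,0,255, 0,0,0,0,0,0,255, 0.0014,-0.0099,0,0,0,0,255, 0.0014,-0.0099,0,0,0,0,255, 0.0014,-0.0099,0,0,0,0,255, 0.0014,-0.0099,-0.001,0,0,0,255, 0.0014,-0.0099,-0.003,0,0,0,255,0,0,0,0,0,0,255]'; python3 - <<'E'
from h import *
print(toM(r.sense()["tool_pos"]))
p,d=shot("scene","s3");M=toM(cloud("scene",d));hsv=cv2.cvtColor(p,cv2.COLOR_RGB2HSV);H=hsv[...,0]
near=abs(M[...,0]+92)<25
for nm,k in dict(red=((H<8)|(H>172))&(hsv[...,1]>140)&(M[...,2]>90),tab=(H>18)&(H<35)&(hsv[...,1]>110)&(M[...,2]>100)).items():
    q=M[near&k]; print(nm,len(q),np.median(q,0).round(1) if len(q) else 0, q.min(0).round(),q.max(0).round())
cv2.imwrite("pics/s3c.png",cv2.resize(p[90:270,210:390,::-1],(540,540),interpolation=2))
E
```

```text
time: 6.3
tool_pos: [484.6, 28.3, 216.7]
tcp_rot: [180.0, 0.0, 8.1]
ft_force: [-0.4, 0.1, 0.7]
finger_gap: 0.2
[-92.39854696  12.85865815 216.67242764]
red 73 [-86.   23.4 187. ] [-102.  -24.  157.] [-72.  29. 377.]
tab 162 [-88.8 -29.1 413.7] [-116.  -59.  200.] [-67.   5. 581.]
```

View pics/s3c.png

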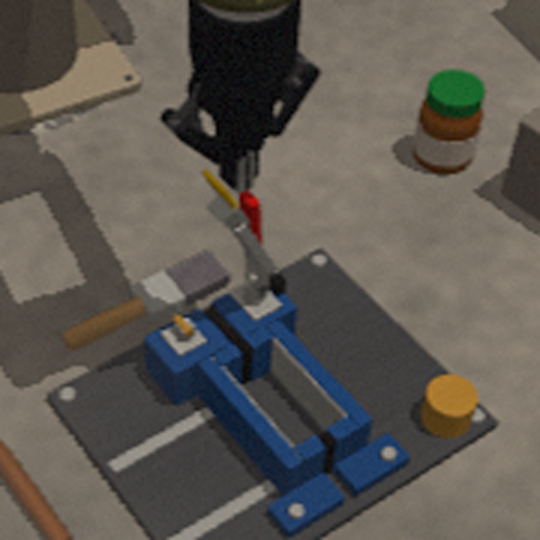

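The claw is leaning over, pushed by the fingers (tab at crop (220,190)), and the lever (250,215) hasn't moved. Continuing along the arc.

```bash
python3 -m inch '[0.0011,-0.0074,-0.004,0,0,0,255, 0.0011,-0.0074,-0.004,0,0,0,255, 0.0013,-0.009,-0.007,0,0,0,255, 0.0013,-0.009,-0.007,0,0,0,255, 0.0013,-0.009,-0.007,0,0,0,255, 0.0013,-0.009,-0.007,0,0,0,255, 0.0009,-0.006,-0.009,0,0,0,255,0.0009,-0.006,-0.009,0,0,0,255,0.0009,-0.006,-0.009,0,0,0,255,0,0,0,0,0,0,255]'; python3 - <<'E'
from h import *
print(toM(r.sense()["tool_pos"]))
p,d=shot("scene","s4")
cv2.imwrite("pics/s4c.png",cv2.resize(p[90:270,210:390,::-1],(540,540),interpolation=2))
E
```

```text
time: 7.35
tool_pos: [493.7, -39.5, 152.1]
tcp_rot: [-180.0, 0.2, 8.2]
ft_force: [-0.3, -0.0, 0.1]
finger_gap: 0.2
[-93.07819457 -55.58219425 152.05950912]
```

View pics/s4c.png

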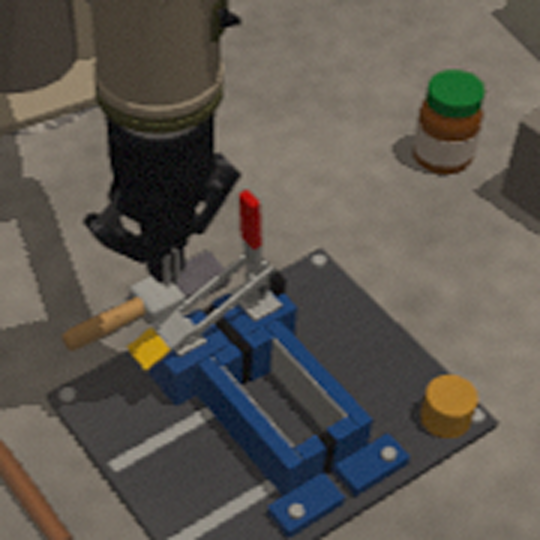

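The claw has dropped onto the keeper (tab at crop (150,348)). Checking whether the tooth is behind the bar.

```bash
cat > m.py <<'E'
from h import *
from scipy.optimize import fsolve
p,d=shot("scene");M=toM(cloud("scene",d));hsv=cv2.cvtColor(p,cv2.COLOR_RGB2HSV);H=hsv[...,0]
near=abs(M[...,0]+92)<25
for nm,k in dict(red=((H<8)|(H>172))&(hsv[...,1]>140)&(M[...,2]>75)&(M[...,2]<210),tab=(H>18)&(H<35)&(hsv[...,1]>110)&(M[...,2]>50)&(M[...,2]<130)&(M[...,1]<-40)).items():
    q=M[near&k]; print(nm,len(q),np.median(q,0).round(1), np.percentile(q,5,axis=0).round(1),np.percentile(q,95,axis=0).round(1))
    c,v=np.linalg.svd(q-q.mean(0),full_matrices=False)[1:]; print(q.mean(0).round(1),v[2].round(2))
wall=(H>100)&(H<125)&(hsv[...,1]>120)&(abs(M[...,2]-62)<3)&(abs(M[...,0])<50)&(M[...,1]<-20)
print("wall",np.percentile(M[wall][:,1],[3,50]).round(1))
E
python3 m.py
```

```text
red 107 [-89.5  23.7 175.7] [-99.7  20.9 146.5] [-83.1  28.9 195.9]
[-90.2  23.  174.2] [0.99 0.1  0.07]
tab 107 [-91.  -76.2  76.1] [-105.7  -86.6   70.7] [-78.7 -64.6  80.9]
[-91.8 -76.   75.9] [ 0.03  0.34 -0.94]
wall [-44.5 -38.8]
```

Hooked: tab tilt is about 0.34 rad, so the tooth tip sits about 9 mm beyond and 13 mm below the bar. Next I'll swing the lever from its −y side.

```bash
python3 -m inch '[-0.0014,0.0099,0.01,0,0,0,255, -0.0021,0.0148,0.01,0,0,0,255, -0.0021,0.0148,0,0,0,0,255, -0.0014,0.0099,0,0,0,0,255, -0.0012,0.0085,0,0,0,0,255, -0.0012,0.0085,0,0,0,0,255, -0.0012,0.0085,0,0,0,0,255, -0.0012,0.0085,0,0,0,0,255, -0.0012,0.0085,0,0,0,0,255, 0,0,0,0,0,0,255]'; python3 -c "
from h import *
print(toM(r.sense()['tool_pos']))"; python3 m.py
```

```text
time: 8.45
tool_pos: [481.4, 53.9, 173.8]
tcp_rot: [-180.0, 0.0, 8.3]
ft_force: [-0.1, -0.5, -0.8]
finger_gap: -0.1
[-91.91034325  38.59551314 173.75973978]
red 77 [-85.6  49.  163.5] [-98.9  44.  143.8] [-82.6  59.2 195.3]
[-87.7  49.9 167.8] [ 0.02  0.98 -0.22]
tab 108 [-91.9 -70.9  79. ] [-106.3  -82.5   74.8] [-78.6 -59.3  84.7]
[-91.9 -71.1  79.3] [-0.04 -0.31  0.95]
wall [-44.5 -38.8]
```

```bash
python3 -m inch '[-0.0012,0.0081,-0.003,0,0,0,255, -0.0012,0.0081,-0.003,0,0,0,255, -0.0012,0.0081,-0.004,0,0,0,255, -0.001,0.0071,-0.006,0,0,0,255, -0.001,0.0071,-0.006,0,0,0,255, -0.001,0.0071,-0.006,0,0,0,255, -0.0008,0.0053,-0.007,0,0,0,255, -0.0008,0.0053,-0.007,0,0,0,255, -0.0008,0.0053,-0.007,0,0,0,255, 0,0,0,0,0,0,255]'; python3 -c "
from h import *
print(toM(r.sense()['tool_pos']))"; python3 m.py
```

```text
time: 9.5
tool_pos: [471.4, 114.9, 123.2]
tcp_rot: [-180.0, 0.2, 8.3]
ft_force: [0.5, 0.0, -0.1]
finger_gap: -0.3
[-93.10635314 100.37759636 123.2418461 ]
red 100 [-87.3 110.3 123. ] [-99.3  86.9 112.4] [-82.8 132.4 134.6]
[-89.1 109.2 123.4] [ 0.29  0.39 -0.87]
tab 108 [-91.9 -64.1  85.1] [-105.9  -75.4   82. ] [-78.9 -51.7  87.8]
[-92.  -63.6  85. ] [-0.01 -0.12  0.99]
wall [-37.6 -32.2]
```

```bash
python3 -m inch '[-0.0006,0.004,-0.008,0,0,0,255, -0.0006,0.004,-0.008,0,0,0,255, -0.0003,0.002,-0.008,0,0,0,255, -0.0001,0.001,-0.006,0,0,0,255, 0,0,-0.003,0,0,0,255, 0,0,0,0,0,0,255, 0,0,0,0,0,0,255]'; python3 -c "
from h import *
print(toM(r.sense()['tool_pos']))"; python3 m.py
```

```text
time: 10.25
tool_pos: [470.8, 125.6, 93.7]
tcp_rot: [-180.0, 0.1, 8.2]
ft_force: [-13.0, -1.9, 22.3]
finger_gap: -0.1
[-92.17695661 111.04868975  93.73463942]
red 76 [-87.4 113.   93. ] [-98.3  93.1  88. ] [-83.4 141.1  97.7]
[-89.1 115.6  93.3] [ 0.64 -0.08  0.77]
tab 105 [-92.2 -65.   87.9] [-105.2  -76.3   85.7] [-78.7 -52.1  90.3]
[-91.9 -64.4  87.9] [ 0.02  0.   -1.  ]
wall [-39.  -32.9]
```

Lever down on its stop (22 N, lever top at z 94 as expected). Retreating and checking.

```bash
python3 -m inch '[0,0,0.02,0,0,0,255, 0,0,0.04,0,0,0,255, 0,0,0.04,0,0,0,255, 0,0,0.04,0,0,0,255, 0,0,0.04,0,0,0,255, 0,0,0.04,0,0,0,255, 0,0.03,0.02,0,0,0,255, 0,0.04,0,0,0,0,255, 0,0.04,0,0,0,0,255, 0,0,0,0,0,0,255]'; python3 m.py; python3 - <<'E'
from h import *
z=np.load("scene0.npz");p,d=shot("scene","s5")
a=p[90:340,180:490,::-1];cv2.imwrite("pics/s5c.png",cv2.resize(a,(744,600),interpolation=2))
E
```

```text
time: 11.3
tool_pos: [470.5, 239.3, 331.4]
tcp_rot: [-179.9, 0.0, 8.4]
ft_force: [-0.2, -0.4, -0.5]
finger_gap: -0.1
red 126 [-91.  116.5  93.3] [-100.9   93.9   89.4] [-83.7 141.2  95.6]
[-91.6 117.   93. ] [-0.12  0.   -0.99]
tab 103 [-91.6 -64.4  88.1] [-105.1  -76.5   85.5] [-78.  -52.9  90.7]
[-91.7 -64.7  88.1] [ 0.03  0.04 -1.  ]
wall [-38.5 -32.9]
```

View pics/s5c.png

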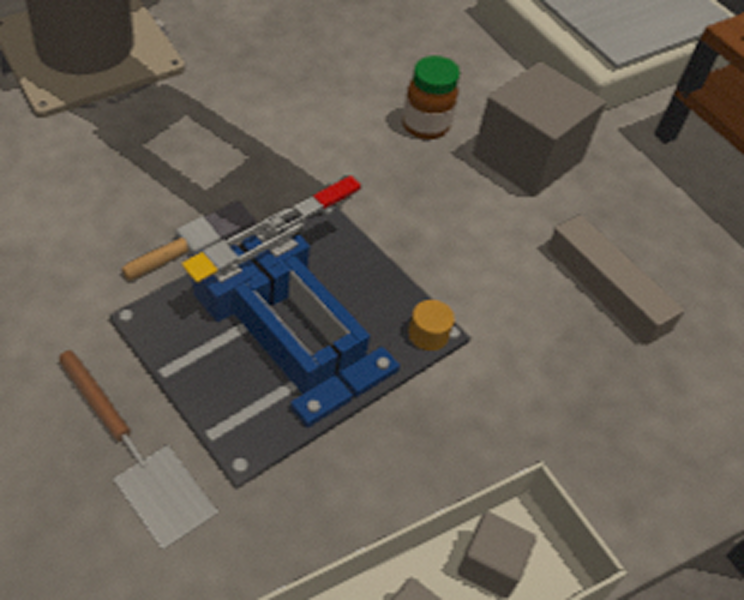

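The mould is shut, the lever lies flat (red at (338,192)), the claw is level over the keeper (yellow tab at (200,267)), and the bystanders are where they were.

```bash
python3 -c "
from bench import r
print(r.hand_in())"
```

```text
the job is handed in; nothing more can be done
None
```

The split mould is shut and latched, and I handed the job in at about 11.4 s; the hand-in reports no verdict. I pushed the loose half in to about 5 mm, tipped the claw over the keeper with the shut fingers, then swung the red lever down past centre and backed the arm away.

**Last checks, with the arm clear:**
- **Lever:** it stayed flat after release, with the grip's top at z 93 mm (94 expected when closed).
- **Claw:** it lies level over the keeper. I couldn't see the tooth itself; from the tab's position I worked out that it is hooked.
- **Loose half:** the picture shows the seam closed. The wall edge read 38.5 mm from the seam line, against 40 mm when shut; that is within the 2 mm accuracy of the cameras. The opening is therefore about 0 mm, but I couldn't measure it more finely than that.
- **Bystanders:** those in view look unmoved, judged by eye. The tub was outside my last picture, and the arm never went near it at bench height.

No check failed. The top camera put the mould about 2 mm off in y from the scene camera, so I used the scene camera's values.

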